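# Crank a drive carrier home in the docking fixture

### The arm

A 6-joint arm with a two-finger parallel gripper is mounted at the origin on the work surface. World frame = base frame: x ahead of the robot, y to its left, z up, the work surface at z = 0. Lengths are in mm, angles in degrees, forces in N, time in s.
With the tool pointing down it reaches from about 350 to 850 mm from the base axis. Payload 8.1 kg.
Tool frame: the origin (TCP) lies at the centre of the arm's flange, where the gripper is bolted on; the fingertips stand 173 mm ahead of it and the grasp point (between the pads) lies 155 mm ahead of it; z points along the fingers, y is the line along which they close (so a half turn about z gives the same grasp; the last joint's range is limited). The gripper opens to 85 mm and grips with 20 to 120 N. Pads are 22 mm wide; open, the fingers measure 114 mm over their backs; the gripper's body (76 mm by 85 mm) begins 54 mm behind the grasp point. The pads swing forward as they close: fully open they stand 13 mm farther back than shut.
Start: joints at [-4.893, 7.471, 85.268, -0, 87.261, -4.893], TCP at [600.006, 0.022, 404.692] pointing down, gripper open.
Joint ranges: [-169.43, 169.43], [-51.17, 129.36], [1.28, 143.12], [-76.62, 256.62], [0, 156.53], [-152.29, 152.29]. Speed limits (degrees/s): [136.94, 136.94, 159.86, 180, 180, 180].

### API

Orientations are given as [roll, pitch, yaw] about the fixed x, y, z axes, in that order (R = Rz(yaw) Ry(pitch) Rx(roll)).
In Python, from bench import * gives the robot as it stands.
- The arm moves only by the shell command python3 -m jog 'ROWS' [FORCE]. ROWS is text: rows parted by semicolons, each of 7 numbers parted by spaces: the shift along the tool's x, y, z scaled (see below), then the turn, a rotation vector about the tool's x, y, z scaled (see below), then the closure, from -1 (fully open) to 1 (shut). In form: tx ty tz wx wy wz hand; .... A call has 1 to 5 rows; each row shifts and turns the commanded pose from where the row before left it, along the tool's axes as they then stand; what a row does not reach is not made up. The controller multiplies each number of a shift by 0.1 m and each number of a turn by 60 degrees. A row lasts 1/8 s, in which the tool goes at most 62.5 mm and 10.7 degrees, less where a joint would pass 70% of its speed; a pose out of reach is approached as far as the arm can. A call with a number of a shift or a turn outside -1 to 1 is refused whole. A call with a gripper value outside its range is refused whole. The fingers move at their own pace and stop on an object; FORCE is the grip in N (left out, the last holds). Time passes only in rows, so rows that do not move let the fingers close. It gives the time, the measured TCP pose, the force, the opening and the grip force at its end, in the units of the state.
- sense(): the state, without advancing time (a new reading comes with each control period).
- snapshot(name): name is "scene" or "side" or "wrist"; returns a dict with "img" (384x512x3 uint8, red, green, blue), "fx", "fy", "cx", "cy" (pixels), "extrinsics" (4x4, takes a point from camera to world coordinates). Camera axes: x right, y down, z forward; pixel columns grow to the right and rows downward; lengths in mm; the calibration is good to about 2 mm. A picture is of the moment at which its call begins. There is no depth.
- hand_in(): hands the job in; it is judged then, once.
The state is a dict: "time": time; "joint_pos": joint angles; "qd": joint speeds; "joint_efforts": joint torques, N m; "tool_pos": TCP position; "tcp_rot": TCP orientation; "ft_force": force on the tool from outside, world axes, zero at the start; "wrist_torque": the same for the moment, N m; "finger_gap": finger opening in mm; "grip_force": force on a finger pad.
Only numpy, scipy, OpenCV 4.12 (cv2) and the standard library are available. Lean on these libraries where they do the work, as an engineer would, in place of code of your own. Each camera call takes 0.05 s, during which the arm holds its last target. There are 200 camera calls.

### The job

Lay the orange drive carrier flat in the open channel of the docking fixture, contact end towards the roofed bay, and let go of it. Then take the crank by its loose red sleeve, keep hold of that sleeve whenever the crank turns, and crank clockwise until you feel the carrier seat against the connector hidden in the bay and the sprung pusher clamps it firmly (about 35 N) but never hard (60 N would crush it). Let go and leave the carrier clamped and everything else on the bench alone.

Things in the scene. Friction and masses are not known exactly. Their poses are not given: they have to be found in the camera images.
- dock: Docking fixture, fixed, 130 mm wide (x), 375 mm long (y). Origin: on the bench below the crank's vertical axis; z up; +y is the push direction, from crank to roofed bay. Grey gearbox under the crank: y -55 to 55 mm, top z 68 mm. Channel: floor z 12 mm, 80 mm wide between rails (tops z 28 mm), open above from y 90 to 225 mm.
- carrier: Orange drive carrier, loose, about 0.22 kg: slab 74 (x) x 100 (y) x 16 mm; on top a grip rib 12 mm thick (x), y -30 to +12 mm, z 16 to 49 mm. Origin: centre of underside. +y is the contact end (brass strip), to face the dock's +y. Lay it centred about 155 mm along dock y (3 mm play at each side); it then slides with 1 to 3 N. It may swap bench places with the grey spare.
- pusher: Steel block in the channel, driven along dock +y by the crank, 7.16 mm per rad (45 mm per turn); at crank angle 0 its origin is at dock y 53 mm. The black pad in front of it rides on a short stiff spring: once the carrier is stopped, a quarter turn takes the pad from 0 to nearly 60 N. Pad face 25 mm ahead (+y) of the origin, spring free. Origin: centre of the underside, dock z 14 mm.
- crank (a joint): Crank angle, rad: grows clockwise seen from above and moves the pusher towards the bay. Starts 0 to 2.4, handle on the side away from the bay. Friction (0.45 N m: about 9 N at the sleeve turning, 4 to 5 N standing) holds the crank where it is left. Every 10 N of pad force adds about 1.2 N of tangential force at the sleeve.
- sleeve: Red grip sleeve, upright, 23 mm diameter, 58 mm tall (z 91 to 149 mm above the bench), spinning freely on the crank's pin, so a gripper can keep its own heading as it goes round. Its axis is 50 mm from the crank axis. Origin: centre of its lower end.
- sleeve_mid (a point): Centre of the red sleeve, on its axis, 29 mm above its lower end (120 mm above the bench).
- spare: Grey drive carrier of the same shape, not wanted: leave it. Origin: centre of the underside.
- adapter: Small black box, 55 x 55 x 18 mm: leave it. Origin: centre of the underside.
- board: Flat red circuit board, 70 x 100 x 6 mm: leave it. Origin: centre of the underside.
- carrier_front (a point): Middle of the contact end of the orange carrier, at its underside, 50 mm along its +y from its origin.
- bay_mouth (a point): Centre of the roofed bay's open mouth, on the channel floor (dock y 225 mm, z 12 mm). Bay 84 mm wide, 80 mm deep along dock +y, roof from z 46 to 56 mm. A connector bar is hidden under the roof: its face lies 12 to 32 mm inside the mouth, differently each time and not measured; the carrier's front end stops against it.
Mind the look-alikes: they are no part of the job. There is more than one size of the carrier; the one meant has the size given above.

How it is judged (in metres and radians):
On the way, in this order (a step that is already met when the one before it is completed fails the run):
1. the orange carrier lies flat in the open channel, contact end towards the bay, let go (x of carrier in the frame of dock between -0.006 and 0.006 m and z of carrier in the frame of dock between 0.008 and 0.016 m and angle between the y axis of carrier and the y axis of dock, either way round below 0.08 rad and angle between carrier's own z axis and vertical below 0.06 rad and y of carrier in the frame of dock between 0.13 and 0.186 m and contact force between the fingers and carrier below 0.1 N and y of carrier_front in the frame of dock above 0.17 m), for 0.2 s.
2. the crank, held by its sleeve, has seated the carrier on the hidden connector and clamps it with at least 20 N (x of carrier in the frame of dock between -0.006 and 0.006 m and z of carrier in the frame of dock between 0.008 and 0.016 m and angle between the y axis of carrier and the y axis of dock, either way round below 0.08 rad and angle between carrier's own z axis and vertical below 0.06 rad and y of carrier in the frame of dock above 0.182 m and contact force between pusher and carrier above 20 N), for 0.2 s.
At the end, for the whole second after the job is handed in: The orange carrier lies flat in the channel (within 6 mm sideways, 0.08 rad), contact end seated on the connector inside the bay, held there by the pusher pad with 20 to 50 N, with the crank and carrier at rest and the sleeve let go (all of step 2 and contact force between pusher and carrier below 50 N and linear speed of carrier below 0.01 m/s and velocity of joint crank between -0.1 and 0.1 rad/s and y of carrier_front in the frame of dock above 0.23 m); the robot touches nothing.
It fails at once if the pusher presses the carrier with more than 60 N (contact force between pusher and carrier above 60 N).
It fails at once if the crank turns while its sleeve is not held between the fingers ((velocity of joint crank above 0.5 rad/s or velocity of joint crank below -0.5 rad/s) and not (distance between the grasp point and sleeve_mid below 0.035 m and contact force between the fingers and sleeve above 0.3 N)).
It fails at once if another thing on the bench is moved more than 20 mm (distance of any of spare, adapter, board from where it was at the start of the episode above 0.02 m).
It also fails if it takes over 72 s, if anything falls off the work surface, if the arm or the gripper's body presses on something with over 40 N, if the wrist force passes 120 N, or if a joint passes its speed limit or range.

## Working session

There is one attempt and no reset: what is moved stays moved. The work goes in short steps, Python scripts to look and compute and a shell command to move; the robot and the scene stay as the last step left them, time stands still between calls to the robot, and variables do not carry over. Pictures are saved under pics/ and viewed, at most 10 in all, crops included, and the job is handed in when it is done.

```bash
mkdir -p pics; ls; python3 - <<'E'
from bench import *
import cv2,numpy as np
a=snapshot("scene");b=snapshot("side")
np.savez("s0.npz",**{k+n:np.array(v[k]) for n,v in (("a",a),("b",b)) for k in v})
for n,v in (("scene",a),("side",b)):
    cv2.imwrite(f"pics/{n}0.png",cv2.cvtColor(v["img"],cv2.COLOR_RGB2BGR)); print(n,v["fx"],v["cx"],v["cy"],np.round(v["extrinsics"],3).tolist())
print(sense())
E
```

```text
pics
scene 373.1048785133543 256.59249132853535 188.69729045264782 [[-0.094, 0.59, -0.802, 1260.077], [0.996, 0.062, -0.072, 38.173], [0.007, -0.805, -0.594, 690.296], [0.0, 0.0, 0.0, 1.0]]
side 453.9821835945045 262.6455682578499 193.1208865412775 [[0.986, -0.113, 0.124, 282.747], [-0.167, -0.629, 0.759, -1091.464], [-0.008, -0.769, -0.639, 977.187], [0.0, 0.0, 0.0, 1.0]]
{'time': 0.1, 'joint_pos': array([-4.89409572e+00,  7.51048872e+00,  8.53250228e+01, -5.16119902e-04,
        8.72632467e+01, -4.89420843e+00]), 'qd': array([ 0.01636706, -0.14103136,  0.00438662, -0.08156103,  0.06744913,
       -0.04882943]), 'joint_efforts': array([ 1.52257860e-03, -5.70947063e+01, -5.01941299e+01, -1.80579236e-04,
        8.16394575e-03,  5.26326357e-05]), 'tool_pos': array([5.99778663e+02, 2.87156428e-02, 4.03733135e+02]), 'tcp_rot': array([-1.79901558e+02, -7.91206276e-03,  9.00001310e+01]), 'ft_force': array([ 0.80532186,  0.51656149, -0.28437257]), 'wrist_torque': array([-0.02195502, -0.0084365 ,  0.0137833 ]), 'grip_force': 0.0, 'finger_gap': 85.56868639484081}
```

View pics/scene0.png

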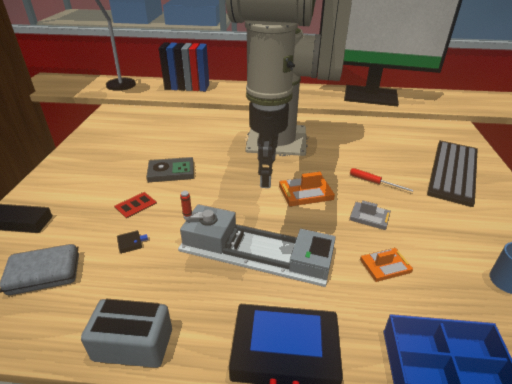

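View pics/side0.png

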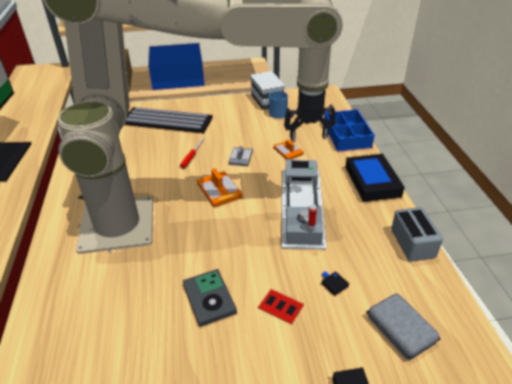

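The scene view shows the dock from (182,245) to (333,275), with the sleeve at (186,203). There are two orange carriers, at (307,190) and (386,263), and the grey spare is at (370,214). Next I measure their sizes.

```bash
cat > h.py <<'E'
import numpy as np,cv2
def load(f="s0.npz"):
    z=np.load(f); return {n:{k[:-1]:z[k] for k in z if k[-1]==n} for n in "ab"}
def ray(c,uv):
    E=np.array(c["extrinsics"]);d=E[:3,:3]@np.array([(uv[0]-c["cx"])/c["fx"],(uv[1]-c["cy"])/c["fy"],1.]);return E[:3,3],d
def onz(c,uv,z):
    o,d=ray(c,uv);return (o+d*(z-o[2])/d[2])
def proj(c,p):
    E=np.array(c["extrinsics"]);q=E[:3,:3].T@(np.array(p,float)-E[:3,3]);return np.array([c["fx"]*q[0]/q[2]+c["cx"],c["fy"]*q[1]/q[2]+c["cy"]])
def tri(c1,u1,c2,u2):
    o1,d1=ray(c1,u1);o2,d2=ray(c2,u2);s=np.linalg.lstsq(np.c_[d1,-d2],o2-o1,rcond=None)[0];p,q=o1+d1*s[0],o2+d2*s[1];return (p+q)/2,np.linalg.norm(p-q)
def blobs(img,hlo,hhi,smin=150,vmin=90,amin=25):
    h=cv2.cvtColor(img,cv2.COLOR_RGB2HSV);m=cv2.inRange(h,(hlo,smin,vmin),(hhi,255,255))
    n,l,st,ce=cv2.connectedComponentsWithStats(m)
    return m,[(st[i].tolist(),ce[i].round(1).tolist()) for i in range(1,n) if st[i,4]>=amin]
E
python3 - <<'E'
from h import *
S=load()
for n in "ab":
    im=S[n]["img"]
    for nm,a in (("orange",(6,15,200,120)),("red",(0,4,170,80))): print(n,nm,blobs(im,*a)[1])
ca=cv2.resize(S["a"]["img"][165:290,170:420],None,fx=3.2,fy=3.2,interpolation=cv2.INTER_CUBIC)
cb=cv2.resize(S["b"]["img"][130:255,180:340],None,fx=4.8,fy=4.8,interpolation=cv2.INTER_CUBIC)
for n,i in (("ca",ca),("cb",cb)): cv2.imwrite(f"pics/{n}.png",i[...,::-1])
E
```

```text
a orange [([280, 172, 54, 32, 658], [309.9, 187.2]), ([362, 249, 50, 31, 493], [382.8, 263.6])]
a red [([16, 34, 101, 42, 3408], [66.7, 53.7]), ([115, 37, 132, 53, 3409], [182.1, 57.9]), ([380, 49, 132, 42, 3612], [459.8, 71.8]), ([333, 65, 36, 21, 431], [353.8, 74.4]), ([301, 77, 31, 7, 117], [312.6, 80.2]), ([41, 103, 48, 42, 869], [60.0, 117.1]), ([351, 169, 30, 13, 142], [365.2, 174.7]), ([116, 193, 39, 24, 295], [134.9, 204.8]), ([270, 379, 6, 5, 28], [272.5, 381.1])]
b orange [([282, 140, 21, 18, 146], [291.5, 150.0]), ([198, 169, 44, 37, 391], [218.2, 187.7])]
b red [([0, 17, 32, 57, 681], [12.6, 50.3]), ([181, 150, 14, 17, 86], [187.7, 158.3]), ([309, 210, 7, 15, 74], [311.9, 217.3]), ([260, 291, 42, 32, 616], [280.9, 306.3])]
```

View pics/ca.png

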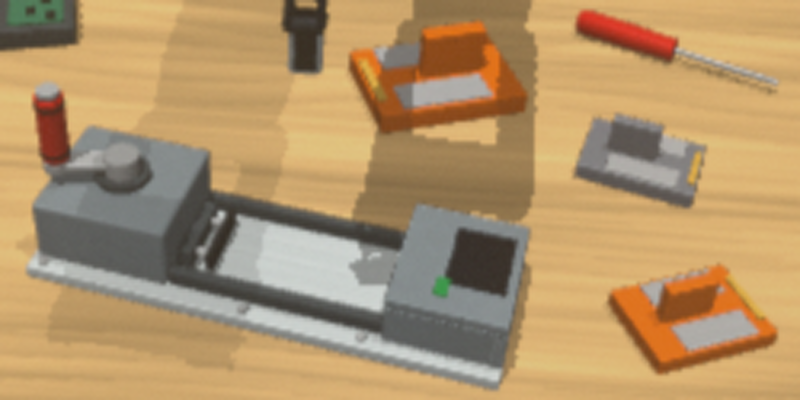

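View pics/cb.png

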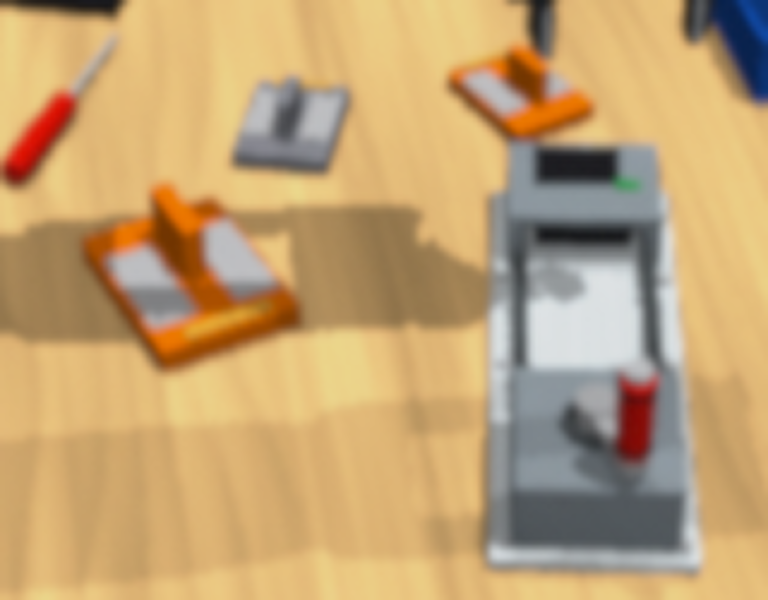

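Crop A shows the brass strip on the left end of one carrier at (370,80), and on the right end of the other at (745,290). The dock corners are at (28,270), (497,383) and (525,225). I turn the corners into positions.

```bash
python3 - <<'E'
from h import *
S=load();A,B=S["a"],S["b"]
a=lambda u,v:(170+(u+.5)/3.2-.5,165+(v+.5)/3.2-.5)
b=lambda u,v:(180+(u+.5)/4.8-.5,130+(v+.5)/4.8-.5)
def quad(n,c,pts,z):
    P=np.array([onz(c,p,z)[:2] for p in pts]);print(n,P.round(0).tolist(),"sides",np.linalg.norm(np.roll(P,-1,0)-P,axis=1).round(0),"ctr",P.mean(0).round(0))
quad("bigA",A,[a(350,60),a(385,117),a(525,97),a(487,45)],16)
quad("bigB",B,[b(85,243),b(165,350),b(298,308),b(212,203)],16)
quad("smlA",A,[a(610,297),a(662,358),a(776,328),a(725,268)],16)
quad("smlB",B,[b(450,75),b(520,127),b(592,102),b(530,62)],16)
quad("spareB",B,[b(262,80),b(236,157),b(326,163),b(348,90)],16)
# dock
quad("dockB base",B,[b(490,562),b(697,562),b(665,200),b(490,200)],6)
quad("dockA gear top",A,[a(88,127),a(35,193),a(165,232),a(210,152)],68)
quad("dockA roof",A,[a(418,206),a(387,290),a(505,320),a(528,228)],56)
quad("dockB roof",B,[b(513,222),b(662,222),b(655,147),b(513,147)],56)
quad("dockB gear",B,[b(513,490),b(685,488),b(677,370),b(513,370)],68)
print("base A",onz(A,a(28,275),0),onz(A,a(497,388),0))
print("sleeve top",tri(A,a(47,90),B,b(640,372)),"mid z?",onz(A,a(47,90),149),onz(B,b(640,372),149))
print("hub A",onz(A,a(123,155),85),onz(B,b(597,400),85))
E
```

```text
bigA [[315.0, 24.0], [401.0, 59.0], [357.0, 189.0], [275.0, 157.0]] sides [ 93. 136.  88. 139.] ctr [337. 107.]
bigB [[260.0, 158.0], [306.0, 31.0], [401.0, 59.0], [354.0, 190.0]] sides [135.  98. 138.  99.] ctr [330. 110.]
smlA [[605.0, 235.0], [662.0, 265.0], [624.0, 354.0], [565.0, 329.0]] sides [ 64.  97.  65. 102.] ctr [614. 296.]
smlB [[557.0, 324.0], [596.0, 244.0], [658.0, 267.0], [623.0, 331.0]] sides [89. 66. 73. 66.] ctr [609. 291.]
spareB [[410.0, 343.0], [378.0, 244.0], [444.0, 224.0], [474.0, 317.0]] sides [104.  68.  98.  70.] ctr [427. 282.]
dockB base [[485.0, -190.0], [609.0, -212.0], [685.0, 147.0], [558.0, 170.0]] sides [126. 367. 129. 367.] ctr [585. -21.]
dockA gear top [[506.0, -187.0], [590.0, -210.0], [623.0, -103.0], [527.0, -82.0]] sides [ 87. 112.  97. 107.] ctr [ 561. -145.]
dockA roof [[561.0, 86.0], [653.0, 64.0], [673.0, 147.0], [578.0, 170.0]] sides [94. 86. 98. 85.] ctr [616. 117.]
dockB roof [[555.0, 78.0], [656.0, 59.0], [674.0, 147.0], [573.0, 165.0]] sides [103.  89. 103.  89.] ctr [615. 112.]
dockB gear [[497.0, -192.0], [598.0, -209.0], [621.0, -105.0], [519.0, -87.0]] sides [102. 106. 103. 107.] ctr [ 559. -148.]
base A [ 612.15484412 -217.62432824    0.        ] [687.68760947 147.40437622   0.        ]
sleeve top (array([ 568.35232194, -196.237551  ,  153.10799255]), np.float64(0.9165079493222416)) mid z? [ 563.62727187 -198.22656935  149.        ] [ 569.57950685 -191.2368301   149.        ]
hub A [ 557.91882064 -146.05736822   85.        ] [ 559.57733853 -142.02167712   85.        ]
```

The smaller orange one (100 x 70 mm at about (611,293), contact end heading 113°) is the carrier; the other is 138 x 98 mm. The dock origin is near (560,-147) with its +y heading 78.2°. I go above the carrier.

```bash
python3 -m jog '0.5 0.03 0.15 0 0 0 -1;0.5 0.03 0.15 0 0 0 -1;0.5 0.03 0.15 0 0 0 -1;0.5 0.03 0.15 0 0 0 -1;0.5 0.03 0.15 0 0 0 -1'; python3 -m jog '0.35 0 0.1 0 0 0 -1;0 0 0 0 0 -0.13 -1;0 0 0 0 0 -0.13 -1;0 0 0 0 0 -0.12 -1;0 0 0 0 0 0 -1'
python3 - <<'E'
from bench import *
import cv2,pickle
w=snapshot("wrist");pickle.dump(w,open("w1.pkl","wb"));cv2.imwrite("pics/w1.png",w["img"][...,::-1]);s=sense();print(s["tool_pos"],s["tcp_rot"])
E
```

```text
time: 0.72
tool_pos: [614.7, 251.6, 328.6]
tcp_rot: [-180.0, 0.0, 90.0]
ft_force: [0.5, -0.1, -0.3]
finger_gap: 86.1
grip_force: 0.0
time: 1.35
tool_pos: [614.8, 285.0, 319.0]
tcp_rot: [-179.9, -0.0, 112.8]
ft_force: [-0.6, -0.3, 0.2]
finger_gap: 85.3
grip_force: 0.0
[614.87312524 284.98297289 319.1569127 ] [-1.79951698e+02 -3.95316897e-03  1.12642281e+02]
```

View pics/w1.png

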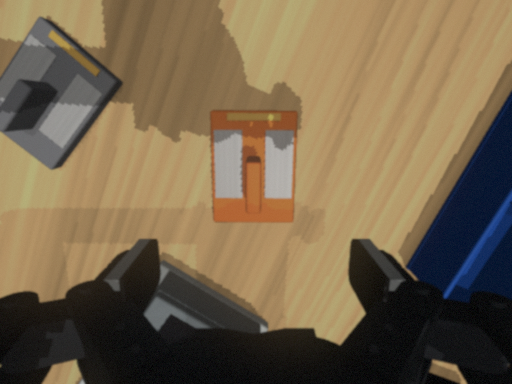

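The wrist view shows the carrier nearly aligned with the gripper: slab (211–297, 110–222), rib at x≈254, brass strip at the top. I refine its pose.

```bash
python3 - <<'E'
from h import *;import pickle
w=pickle.load(open("w1.pkl","rb"))
P=[(211,111),(297,111),(294,221),(214,221)]
Q=np.array([onz(w,p,z)[:2] for p,z in zip(P,(16,16,16,16))]);print(Q.round(1).tolist(),np.linalg.norm(np.roll(Q,-1,0)-Q,axis=1).round(1),Q.mean(0))
d=Q[0]+Q[1]-Q[2]-Q[3];print("yhead",np.degrees(np.arctan2(d[1],d[0])))
h=cv2.cvtColor(w["img"],cv2.COLOR_RGB2HSV);m=cv2.inRange(h,(4,150,60),(17,255,255));m[235:]=0
c=max(cv2.findContours(m,0,2)[0],key=cv2.contourArea);box=cv2.boxPoints(cv2.minAreaRect(c));R=np.array([onz(w,p,14)[:2] for p in box]);print(box.round(1).tolist(),R.round(1).tolist(),R.mean(0))
print("rib top",[onz(w,p,49)[:2].round(1).tolist() for p in [(254,160),(254,213)]])
print("camera",w["extrinsics"][:3,3], "grasp px",proj(w,[614.9,285,164]))
E
```

```text
[[557.2, 328.7], [623.4, 356.5], [661.8, 266.8], [594.3, 238.5]] [71.8 97.6 73.2 97.6] [609.20278654 297.62642223]
yhead 112.77708105313431
[[210.0, 110.0], [296.0, 110.0], [296.0, 221.0], [210.0, 221.0]] [[555.9, 329.0], [622.6, 357.0], [664.1, 267.0], [591.0, 236.2]] [608.38104864 297.30376878]
rib top [[604.2, 309.6], [620.7, 270.3]]
camera [589.03954345 346.09673708 287.67016679] grasp px [254.61888228 264.97487532]
```

```bash
python3 -m jog '0.05 0 0.3 0 0 0 -1;0 0 0.4 0 0 0 -0.4;0 0 0.4 0 0 0 -0.2;0 0 0.14 0 0 0 0;0 0 0 0 0 0 0' 60; python3 -m jog '0 0 0 0 0 0 1;0 0 0 0 0 0 1;0 0 0 0 0 0 1;0 0 0 0 0 0 1;0 0 0 0 0 0 1' 60
```

```text
time: 2.02
tool_pos: [612.7, 289.4, 194.9]
tcp_rot: [-179.9, -0.0, 112.7]
ft_force: [-0.3, 0.0, 0.3]
finger_gap: 42.8
grip_force: 0.0
time: 2.65
tool_pos: [614.2, 290.0, 198.4]
tcp_rot: [179.8, 0.0, 112.8]
ft_force: [0.2, 0.3, 6.1]
finger_gap: 11.1
grip_force: 61.5
```

```bash
python3 -m jog '0 0 -0.4 0 0 0 1;0 0 -0.4 0 0 0 1;0 0 -0.4 0 0 0.14 1;0 0 0 0 0 0.145 1;0 0 0 0 0 0.145 1'; python3 -m jog '-0.25 0.03 0 0 0 0.147 1;-0.5 0.07 0 0 0 0 1;-0.5 0.07 0 0 0 0 1;-0.5 0.07 0 0 0 0 1;-0.5 0.06 0 0 0 0 1';python3 -m jog '-0.4 0.04 0 0 0 0 1;-0.25 0.03 0 0 0 0 1;0 0 0 0 0 0 1;0 0 0 0 0 0 1'
python3 - <<'E'
from bench import *
import cv2,pickle
w=snapshot("wrist");pickle.dump(w,open("w2.pkl","wb"));cv2.imwrite("pics/w2.png",w["img"][...,::-1]);s=sense();print(s["tool_pos"],s["tcp_rot"])
E
```

```text
time: 3.28
tool_pos: [613.2, 289.7, 317.2]
tcp_rot: [179.9, -0.0, 86.7]
ft_force: [-0.5, -0.1, -3.2]
finger_gap: 10.9
grip_force: 60.2
time: 3.9
tool_pos: [599.9, 61.7, 316.1]
tcp_rot: [180.0, -0.0, 78.2]
ft_force: [0.9, -0.1, -2.3]
finger_gap: 10.8
grip_force: 60.2
time: 4.4
tool_pos: [593.8, -1.4, 315.9]
tcp_rot: [180.0, -0.0, 78.2]
ft_force: [0.0, 0.2, -3.4]
finger_gap: 11.0
grip_force: 60.2
[593.78958389  -1.05595487 315.87634817] [ 1.79989590e+02 -2.48375915e-02  7.82093710e+01]
```

View pics/w2.png

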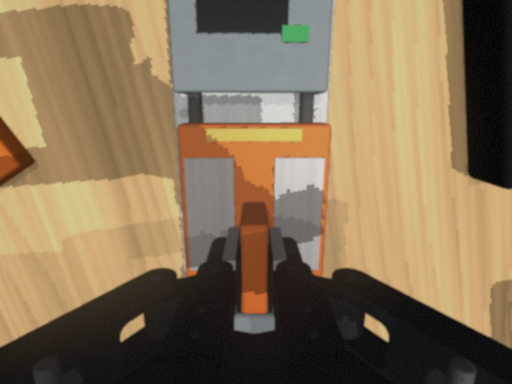

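The wrist view shows the carrier above the channel with its front edge at (180–330, 124), rails at columns 188–202 and 300–314, and the roof edge at row 92 (172–328). I compute the lateral and heading offsets.

```bash
python3 - <<'E'
from h import *;import pickle
w=pickle.load(open("w2.pkl","rb"));im=w["img"]
g=cv2.cvtColor(im,cv2.COLOR_RGB2GRAY).astype(int)
print("row105",g[105,168:335].tolist()); print("row70 ",g[70,166:178].tolist(),g[70,322:336].tolist()); print("col220",g[84:130,225].tolist()); print("R row180",im[180,176:192,0].tolist(),im[180,318:336].tolist())
for r in (40,70,88,135,180):
    d=np.abs(cv2.GaussianBlur(im,(3,3),0)[r].astype(int)[2:]-im[r].astype(int)[:-2]).sum(1); L=160+d[160:215].argmax()+1;Rr=300+d[300:345].argmax()+1;print(r,L,Rr)
t=78.2093;ey=np.array([np.cos(np.radians(t)),np.sin(np.radians(t))]);ex=np.array([ey[1],-ey[0]])
T=np.array([593.79,-1.06])
def rel(uv,z):
    p=onz(w,uv,z)[:2]-T;return (p@ex).round(1),(p@ey).round(1)
for n,uv,z in [("carrL",(180,124),133.5),("carrR",(330,124),133.5),("roofL",(172,92),56),("roofR",(327,92),56),("railLi",(202,105),28),("railRi",(300,105),28),("railLo",(188,105),28),("railRo",(314,105),28),("roofL0",(170,5),56),("roofR0",(332,5),56)]: print(n,rel(uv,z))
E
```

```text
row105 [125, 122, 124, 123, 121, 124, 135, 147, 154, 155, 156, 160, 158, 160, 156, 158, 155, 152, 148, 127, 91, 64, 63, 64, 63, 64, 66, 67, 65, 62, 59, 55, 52, 67, 104, 131, 148, 156, 156, 152, 147, 147, 151, 153, 154, 157, 159, 160, 159, 156, 154, 150, 150, 151, 153, 151, 150, 153, 156, 156, 155, 155, 157, 150, 148, 153, 153, 154, 158, 158, 159, 160, 160, 158, 156, 155, 155, 155, 155, 154, 154, 154, 156, 155, 150, 145, 145, 150, 155, 154, 151, 153, 166, 191, 207, 209, 204, 202, 202, 207, 208, 211, 211, 211, 212, 212, 211, 211, 207, 204, 206, 210, 211, 209, 209, 211, 212, 213, 212, 210, 207, 204, 206, 209, 206, 183, 160, 154, 158, 154, 142, 113, 73, 62, 70, 74, 82, 83, 88, 88, 85, 88, 85, 85, 95, 143, 186, 206, 210, 209, 212, 212, 212, 212, 212, 214, 213, 209, 204, 187, 180, 183, 187, 184, 184, 184, 183]
row70  [179, 177, 159, 140, 130, 119, 123, 134, 141, 145, 145, 144] [150, 149, 148, 149, 144, 139, 151, 166, 180, 182, 185, 187, 189, 188]
col220 [144, 145, 143, 145, 141, 137, 126, 118, 141, 178, 170, 142, 132, 131, 131, 131, 131, 129, 132, 137, 149, 153, 156, 156, 155, 157, 154, 15
[... 283 characters left out ...]
, [210, 143, 97], [210, 129, 71], [202, 118, 64], [189, 120, 72], [190, 142, 96], [201, 162, 114], [200, 164, 117], [196, 160, 113], [201, 163, 116], [207, 171, 121], [211, 177, 124], [212, 180, 126]]
40 166 308
70 168 328
88 174 328
135 177 331
180 173 323
carrL (np.float64(-35.0), np.float64(57.9))
carrR (np.float64(35.4), np.float64(57.9))
roofL (np.float64(-57.0), np.float64(75.6))
roofR (np.float64(50.3), np.float64(75.5))
railLi (np.float64(-41.0), np.float64(67.0))
railRi (np.float64(35.9), np.float64(67.0))
railLo (np.float64(-52.0), np.float64(67.0))
railRo (np.float64(46.9), np.float64(67.0))
roofL0 (np.float64(-54.6), np.float64(129.4))
roofR0 (np.float64(50.3), np.float64(129.3))
```

Dock centre is 3.0 mm to the tool's −y and the heading is good. I correct and descend.

```bash
python3 -m jog '-0.01 -0.03 0.2 0 0 0 1;0 0 0.3 0 0 0 1;0 0 0.3 0 0 0 1;0 0 0 0 0 0 1;0 0 0 0 0 0 1'; python3 -m jog '0 0 0.05 0 0 0 1;0 0 0.05 0 0 0 1;0 0 0 0 0 0 1'
```

```text
time: 5.08
tool_pos: [590.7, -1.8, 236.0]
tcp_rot: [180.0, -0.0, 78.2]
ft_force: [0.8, -0.0, -1.6]
finger_gap: 11.1
grip_force: 60.0
time: 5.45
tool_pos: [590.5, -2.2, 225.5]
tcp_rot: [-180.0, 0.0, 78.2]
ft_force: [1.7, 0.1, -1.9]
finger_gap: 10.3
grip_force: 60.1
```

```bash
python3 -m jog '0 0 0.04 0 0 0 1;0 0 0.04 0 0 0 1;0 0 0 0 0 0 1'; python3 -m jog '0 0 0.03 0 0 0 1;0 0 0.02 0 0 0 1;0 0 0 0 0 0 1'
```

```text
time: 5.82
tool_pos: [590.3, -2.2, 217.0]
tcp_rot: [-179.9, 0.0, 78.2]
ft_force: [0.3, -0.3, -2.4]
finger_gap: 10.9
grip_force: 60.1
time: 6.2
tool_pos: [590.5, -2.2, 212.4]
tcp_rot: [-180.0, 0.0, 78.2]
ft_force: [0.1, 0.2, -2.5]
finger_gap: 10.4
grip_force: 60.1
```

```bash
python3 -m jog '0 0 0.02 0 0 0 1;0 0 0.01 0 0 0 1;0 0 0 0 0 0 1'; python3 -m jog '0 0 0.02 0 0 0 1;0 0 0 0 0 0 1'
```

```text
time: 6.58
tool_pos: [590.7, -2.2, 210.4]
tcp_rot: [180.0, 0.0, 78.2]
ft_force: [-4.1, 0.8, 5.2]
finger_gap: 11.0
grip_force: 61.1
time: 6.82
tool_pos: [590.8, -2.2, 210.3]
tcp_rot: [180.0, 0.0, 78.2]
ft_force: [-15.1, 0.5, 22.3]
finger_gap: 10.7
grip_force: 63.9
```

Contact is at the height predicted for the floor. I relax, release, retreat and look.

```bash
python3 -m jog '0 0 -0.03 0 0 0 1;0 0 0 0 0 0 1'; python3 -m jog '0 0 0 0 0 0 0.3;0 0 0 0 0 0 0.2;0 0 0 0 0 0 0.2;0 0 0 0 0 0 0.2';python3 -m jog '0 0 -0.3 0 0 0 0.2;0 0 -0.4 0 0 0 0.2;0 0 -0.5 0 0 0 -0.2;0 0 0 0 0 0 -0.2'
python3 - <<'E'
from bench import *
import cv2,pickle
w=snapshot("wrist");pickle.dump(w,open("w3.pkl","wb"));cv2.imwrite("pics/w3.png",w["img"][...,::-1]);s=sense();print(s["tool_pos"],s["tcp_rot"])
E
```

```text
time: 7.08
tool_pos: [590.7, -2.2, 210.7]
tcp_rot: [180.0, -0.0, 78.2]
ft_force: [0.4, -0.4, -3.1]
finger_gap: 10.5
grip_force: 60.2
time: 7.58
tool_pos: [590.6, -2.2, 210.7]
tcp_rot: [180.0, -0.0, 78.2]
ft_force: [0.4, 0.6, 1.0]
finger_gap: 34.0
grip_force: 0.0
time: 8.07
tool_pos: [592.4, -2.3, 336.6]
tcp_rot: [179.4, -0.1, 78.2]
ft_force: [0.3, -0.4, -0.4]
finger_gap: 51.2
grip_force: 0.0
[591.56597244  -2.25764418 333.66277237] [ 1.79686085e+02 -3.78517551e-02  7.81822227e+01]
```

View pics/w3.png

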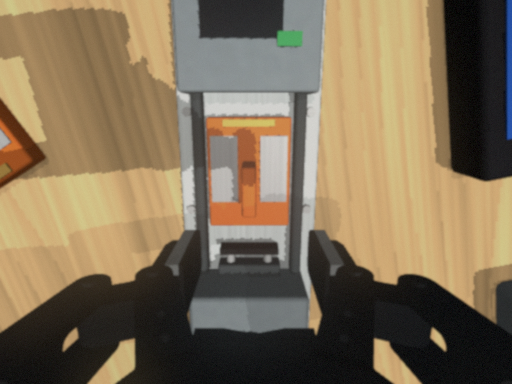

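The carrier lies flat between the rails (slab columns 208–291, rows 116–225; rails inner edges 203 and 295), with the pad behind it at row 241. Next I move above the sleeve.

```bash
python3 -m jog '-0.39 0.04 -0.1 0 0 0 -1;-0.39 0.03 -0.1 0 0 0 -1;-0.39 0.03 -0.1 0 0 0 -1;-0.39 0.03 0 0 0 0 -1;-0.39 0.03 0 0 0 0 -1'; python3 -m jog '0 0 0 0 0 0 -1;0 0 0 0 0 0 -1'
python3 - <<'E'
from bench import *
from h import *
import pickle
w=snapshot("wrist");pickle.dump(w,open("w4.pkl","wb"));cv2.imwrite("pics/w4.png",w["img"][...,::-1]);s=sense();print(s["tool_pos"],s["tcp_rot"])
print(blobs(w["img"],0,4,150,60)[1])
# carrier/pad in dock coordinates from w3
v=pickle.load(open("w3.pkl","rb"));O=np.array([560,-147.]);t=np.radians(78.2);ey=np.array([np.cos(t),np.sin(t)]);ex=np.array([ey[1],-ey[0]])
for n,uv,z in (("carr front",(249,116),28),("carr rear",(249,225),28),("pad",(249,241),30),("roof",(249,92),56),("carrL",(208,170),28),("carrR",(291,170),28)):
    p=onz(v,uv,z)[:2]-O;print(n,p@ex,p@ey)
E
```

```text
time: 8.75
tool_pos: [565.7, -197.4, 359.0]
tcp_rot: [-179.9, -0.0, 78.2]
ft_force: [-0.8, -0.7, 0.3]
finger_gap: 85.0
grip_force: 0.0
time: 9.0
tool_pos: [566.1, -196.0, 359.3]
tcp_rot: [-179.9, -0.1, 78.1]
ft_force: [-1.0, 0.9, 0.8]
finger_gap: 85.3
grip_force: 0.0
[ 566.24828295 -195.53197143  359.59680606] [-1.79904529e+02 -4.64464027e-02  7.82033597e+01]
[([242, 201, 34, 23, 185], [259.1, 207.4]), ([153, 309, 51, 35, 788], [175.9, 325.0])]
carr front 0.49723124176801115 206.80547476004625
carr rear 0.0879903330588555 107.42612933011475
pad 0.035308519216055004 92.11318292937396
roof 0.7182385558157656 225.19748568832586
carrL -36.29853598938969 159.8996543307833
carrR 37.89966225630006 159.74962272257977
```

View pics/w4.png

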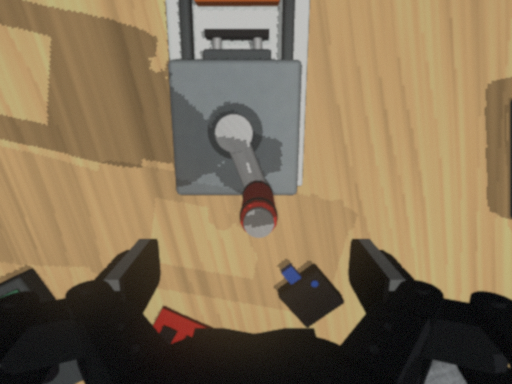

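The wrist view shows the sleeve cap at (259,221), the hub at (234,127) and the pad at row 34. I compute the sleeve position.

```bash
python3 - <<'E'
from h import *;import pickle
w=pickle.load(open("w4.pkl","rb"));O=np.array([560,-147.]);t=np.radians(78.2);ey=np.array([np.cos(t),np.sin(t)]);ex=np.array([ey[1],-ey[0]])
for n,uv,z in (("cap",(259,220),151),("hub",(234,127),90),("gearL",(177,193),68),("gearR",(297,193),68),("gearFL",(170,60),68),("gearFR",(301,60),68),("pad",(237,34),30)):
    p=onz(w,uv,z)[:2];q=p-O;print(n,p.round(1),"dock",(q@ex).round(1),(q@ey).round(1))
q=np.array([566.25,-195.53])-O;print("tcp dock",q@ex,q@ey)
E
```

```text
cap [ 568.3 -195.4] dock 18.1 -45.7
hub [ 561.2 -142.2] dock 0.2 4.9
gearL [ 499.6 -187.3] dock -50.9 -51.8
gearR [ 600.  -208.2] dock 51.7 -51.8
gearFL [522.6 -83.9] dock -49.5 54.2
gearFR [ 621.1 -104.5] dock 51.1 54.1
pad [576.7 -68.7] dock 0.3 80.1
tcp dock 16.04211457564261 -46.22633405259339
```

```bash
python3 -m jog '0 0.02 0.3 0 0 0 -1;0 0 0.3 0 0 0 -1;0 0 0.22 0 0 0 -0.4;0 0 0 0 0 0 0;0 0 0 0 0 0 0' 80; python3 -m jog '0 0 0 0 0 0 0.2;0 0 0 0 0 0 0.4;0 0 0 0 0 0 0.5;0 0 0 0 0 0 1;0 0 0 0 0 0 1' 80;  python3 -m jog '0 0 0 0 0 0 1;0 0 0 0 0 0 1' 80
```

```text
time: 9.68
tool_pos: [568.8, -196.2, 279.7]
tcp_rot: [179.9, 0.0, 78.2]
ft_force: [0.3, -0.6, -0.0]
finger_gap: 42.6
grip_force: 0.0
time: 10.3
tool_pos: [568.3, -196.8, 279.9]
tcp_rot: [180.0, 0.0, 78.2]
ft_force: [-3.3, 0.8, 6.9]
finger_gap: 20.3
grip_force: 77.8
time: 10.55
tool_pos: [568.3, -196.8, 279.9]
tcp_rot: [180.0, 0.0, 78.2]
ft_force: [-3.1, 2.1, 6.6]
finger_gap: 20.1
grip_force: 77.8
```

```bash
cat > n.py <<'E'
from bench import sense
import numpy as np,sys
C=np.array([560.6,-146.1]);t=np.radians(78.2);ey=np.array([np.cos(t),np.sin(t)]);ex=np.array([ey[1],-ey[0]])
s=sense();q=np.array(s["tool_pos"][:2])-C;p=np.array([q@ex,q@ey]);f=np.array(s["ft_force"][:2]);F=np.array([f@ex,f@ey])
phi=np.arctan2(p[1],p[0]);u=np.array([np.cos(phi),np.sin(phi)]);tg=np.array([np.sin(phi),-np.cos(phi)])
print("phi",np.degrees(phi).round(1),"r",np.hypot(*p).round(1),"Ft(resist)",(-F@tg).round(1),"Fr",(F@u).round(1),"t",s["time"].__round__(2))
if len(sys.argv)>1:
    d=np.radians(float(sys.argv[1]))
    for k in range(int(sys.argv[2])):
        m=phi-(k+.5)*d;c=2*50*np.sin(d/2);print("%.3f %.3f"%(-c*np.cos(m)/100,c*np.sin(m)/100))
E
python3 n.py 15 10
```

```text
phi -69.6 r 51.3 Ft(resist) -2.8 Fr -2.5 t 10.55
-0.029 -0.127
0.005 -0.130
0.038 -0.125
0.069 -0.111
0.096 -0.089
0.115 -0.061
0.127 -0.029
0.130 0.005
0.125 0.038
0.111 0.069
```

```bash
python3 -m jog '-0.029 -0.127 0 0 0 0 1;0.005 -0.13 0 0 0 0 1;0.038 -0.125 0 0 0 0 1;0.069 -0.111 0 0 0 0 1;0.096 -0.089 0 0 0 0 1'; python3 n.py 15 5
```

```text
time: 11.18
tool_pos: [515.0, -169.1, 280.0]
tcp_rot: [179.8, 0.2, 78.1]
ft_force: [1.8, -9.4, -0.5]
finger_gap: 20.4
grip_force: 79.3
phi -141.4 r 51.1 Ft(resist) 9.2 Fr 2.6 t 11.18
0.112 -0.067
0.125 -0.036
0.131 -0.002
0.127 0.031
0.114 0.063
```

```bash
python3 -m jog '0.115 -0.061 0 0 0 0 1;0.127 -0.029 0 0 0 0 1;0.13 0.005 0 0 0 0 1;0.125 0.038 0 0 0 0 1;0.111 0.069 0 0 0 0 1'; python3 n.py; python3 -m jog '0.089 0.096 0 0 0 0 1;0.061 0.115 0 0 0 0 1;0.029 0.127 0 0 0 0 1;-0.005 0.13 0 0 0 0 1;-0.038 0.125 0 0 0 0 1'; python3 n.py 15 5
```

```text
time: 11.8
tool_pos: [528.8, -108.5, 279.9]
tcp_rot: [-179.9, 0.1, 78.2]
ft_force: [-8.7, -3.4, 10.1]
finger_gap: 20.2
grip_force: 80.6
phi 142.0 r 49.2 Ft(resist) 8.9 Fr 3.1 t 11.8
time: 12.42
tool_pos: [590.2, -107.1, 279.8]
tcp_rot: [-179.9, 0.0, 78.2]
ft_force: [-12.2, -0.8, 13.4]
finger_gap: 20.2
grip_force: 80.8
phi 64.7 r 49.0 Ft(resist) 9.2 Fr -8.1 t 12.43
-0.071 0.110
-0.097 0.088
-0.116 0.060
-0.128 0.027
-0.130 -0.006
```

```bash
python3 -m jog '-0.069 0.111 0 0 0 0 1;-0.096 0.089 0 0 0 0 1;-0.115 0.061 0 0 0 0 1;-0.127 0.029 0 0 0 0 1;-0.13 -0.005 0 0 0 0 1'; python3 n.py 10 15
python3 - <<'E'
from bench import *
import cv2,pickle
for n in("scene","side"):
    w=snapshot(n);pickle.dump(w,open(n+"5.pkl","wb"))
E
```

```text
time: 13.05
tool_pos: [607.5, -164.3, 279.9]
tcp_rot: [-180.0, -0.2, 78.2]
ft_force: [-5.1, 11.7, 8.7]
finger_gap: 20.4
grip_force: 80.5
phi -9.4 r 50.3 Ft(resist) 9.1 Fr -9.0 t 13.05
-0.084 -0.022
-0.079 -0.036
-0.072 -0.049
-0.062 -0.061
-0.051 -0.071
-0.038 -0.079
-0.023 -0.084
-0.008 -0.087
0.007 -0.087
0.022 -0.084
0.036 -0.079
0.049 -0.072
0.061 -0.062
0.071 -0.051
0.079 -0.038
```

```bash
python3 -m jog '-0.084 -0.03 0 0 0 0 1;-0.079 -0.036 0 0 0 0 1;-0.072 -0.049 0 0 0 0 1'; python3 n.py;python3 -m jog '-0.062 -0.061 0 0 0 0 1;-0.051 -0.071 0 0 0 0 1'; python3 n.py;  python3 -m jog '-0.038 -0.079 0 0 0 0 1;-0.023 -0.084 0 0 0 0 1'; python3 n.py 10 10
```

```text
time: 13.52
tool_pos: [592.4, -185.2, 280.0]
tcp_rot: [179.8, -0.1, 78.2]
ft_force: [6.3, 6.6, 1.3]
finger_gap: 20.1
grip_force: 79.9
phi -39.1 r 50.4 Ft(resist) 9.0 Fr -1.1 t 13.53
time: 13.78
tool_pos: [577.3, -194.2, 280.0]
tcp_rot: [179.7, -0.1, 78.2]
ft_force: [9.4, 4.4, -0.4]
finger_gap: 20.5
grip_force: 79.7
phi -59.1 r 50.9 Ft(resist) 10.3 Fr -1.1 t 13.78
time: 14.02
tool_pos: [560.0, -197.3, 280.0]
tcp_rot: [179.7, 0.0, 78.2]
ft_force: [9.1, 0.2, -1.8]
finger_gap: 20.2
grip_force: 79.6
phi -78.9 r 51.2 Ft(resist) 9.1 Fr -0.3 t 14.03
-0.009 -0.087
0.006 -0.087
0.021 -0.085
0.035 -0.080
0.049 -0.072
0.060 -0.063
0.070 -0.051
0.078 -0.038
0.084 -0.024
0.087 -0.009
```

```bash
python3 -m jog '-0.009 -0.087 0 0 0 0 1;0.006 -0.087 0 0 0 0 1'; python3 n.py;python3 -m jog '0.021 -0.085 0 0 0 0 1;0.035 -0.08 0 0 0 0 1'; python3 n.py 10 10
```

```text
time: 14.28
tool_pos: [542.8, -194.5, 280.0]
tcp_rot: [179.7, 0.1, 78.2]
ft_force: [9.8, -2.6, -3.6]
finger_gap: 20.5
grip_force: 79.5
phi -98.4 r 51.6 Ft(resist) 10.1 Fr -0.9 t 14.28
time: 14.52
tool_pos: [527.6, -185.9, 280.0]
tcp_rot: [179.7, 0.1, 78.2]
ft_force: [8.1, -3.8, -3.6]
finger_gap: 20.5
grip_force: 79.5
phi -117.8 r 51.7 Ft(resist) 8.7 Fr -2.2 t 14.53
0.047 -0.073
0.059 -0.064
0.069 -0.053
0.078 -0.040
0.083 -0.026
0.086 -0.011
0.087 0.004
0.085 0.019
0.080 0.034
0.073 0.047
```

```bash
python3 -m jog '0.049 -0.072 0 0 0 0 1;0.06 -0.063 0 0 0 0 1'; python3 n.py 10 10
```

```text
time: 14.78
tool_pos: [516.4, -172.8, 280.0]
tcp_rot: [179.7, 0.2, 78.1]
ft_force: [6.0, -6.0, -3.0]
finger_gap: 20.5
grip_force: 79.5
phi -137.0 r 51.6 Ft(resist) 8.3 Fr -2.0 t 14.78
0.069 -0.054
0.077 -0.041
0.083 -0.027
0.086 -0.012
0.087 0.003
0.085 0.018
0.081 0.033
0.074 0.046
0.065 0.058
0.054 0.069
```

```bash
python3 -m jog '0.069 -0.053 0 0 0 0 1;0.078 -0.04 0 0 0 0 1'; python3 n.py 10 1
```

```text
time: 15.02
tool_pos: [510.2, -156.6, 280.0]
tcp_rot: [179.7, 0.2, 78.1]
ft_force: [5.0, -9.0, -1.9]
finger_gap: 20.0
grip_force: 79.4
phi -156.4 r 51.5 Ft(resist) 9.8 Fr -3.1 t 15.03
0.083 -0.028
```

```bash
python3 -m jog '0.083 -0.026 0 0 0 0 1;0.086 -0.011 0 0 0 0 1'; python3 n.py 10 6
```

```text
time: 15.28
tool_pos: [509.9, -139.4, 280.0]
tcp_rot: [179.8, 0.2, 78.1]
ft_force: [2.3, -10.1, -1.0]
finger_gap: 20.4
grip_force: 79.5
phi -175.7 r 51.1 Ft(resist) 9.7 Fr -3.6 t 15.28
0.087 0.001
0.086 0.016
0.082 0.031
0.075 0.045
0.066 0.057
0.055 0.067
```

```bash
python3 -m jog '0.087 0.001 0 0 0 0 1;0.086 0.016 0 0 0 0 1'; python3 n.py 10 1
```

```text
time: 15.52
tool_pos: [515.2, -123.0, 280.0]
tcp_rot: [179.8, 0.2, 78.1]
ft_force: [3.3, -12.6, -2.0]
finger_gap: 20.3
grip_force: 79.4
phi 164.8 r 50.9 Ft(resist) 9.7 Fr -8.7 t 15.53
0.082 0.030
```

```bash
python3 -m jog '0.082 0.031 0 0 0 0 1;0.075 0.045 0 0 0 0 1'; python3 n.py 10 5
python3 - <<'E'
from bench import *
from h import *
import pickle
for n in("scene","side"):
    w=snapshot(n);pickle.dump(w,open(n+"6.pkl","wb"))
    for f in (5,6):
        v=pickle.load(open(f"{n}{f}.pkl","rb"));print(n,f,[b for b in blobs(v["img"],5,16,170,80)[1] if 250<b[1][0]<345 and b[1][1]>160])
E
```

```text
time: 15.78
tool_pos: [525.8, -109.4, 280.0]
tcp_rot: [179.8, 0.3, 78.1]
ft_force: [0.6, -14.1, -0.1]
finger_gap: 20.4
grip_force: 79.5
phi 145.3 r 50.6 Ft(resist) 9.3 Fr -10.6 t 15.78
0.067 0.056
0.056 0.066
0.044 0.075
0.030 0.082
0.016 0.086
scene 5 [([280, 172, 55, 34, 885], [308.2, 189.0]), ([250, 233, 45, 29, 549], [269.6, 245.1])]
scene 6 [([280, 172, 55, 34, 893], [308.1, 189.0]), ([260, 235, 33, 27, 442], [274.9, 245.6])]
side 5 [([291, 183, 19, 21, 145], [300.5, 196.4])]
side 6 [([299, 178, 7, 8, 36], [301.9, 181.7]), ([299, 191, 15, 8, 77], [306.0, 194.3])]
```

```bash
python3 - <<'E'
from h import *;import pickle
O=np.array([560.,-147,0]);t=np.radians(78.2);ey=np.array([np.cos(t),np.sin(t),0]);ex=np.array([ey[1],-ey[0],0])
for f in (5,6):
    v=pickle.load(open(f"scene{f}.pkl","rb"));m=cv2.inRange(cv2.cvtColor(v["img"],cv2.COLOR_RGB2HSV),(5,170,80),(16,255,255));m[:,:240]=0;m[:,300:]=0;m[:228]=0;m[265:]=0
    print(f,[(r,np.flatnonzero(m[r])[[0]].tolist()) for r in range(233,262,3) if m[r].any()], [ (round(y),proj(v,O+y*ey+x*ex+[0,0,28]).round(1).tolist()) for y in (135,145,155) for x in (-37,37)])
    for r in range(236,262,4):
        c=np.flatnonzero(m[r]);
        if len(c): q=onz(v,(c[0]-.5,r),28)-O;print("  rear dock x,y",(q@ex).round(1),(q@ey).round(1))
w=pickle.load(open("scene6.pkl","rb"));cv2.imwrite("pics/c6.png",cv2.resize(w["img"][190:290,170:345],None,fx=4.5,fy=4.5,interpolation=cv2.INTER_CUBIC)[...,::-1])
E
```

```text
5 [(233, [258]), (236, [256]), (239, [255]), (242, [254]), (245, [252]), (248, [251]), (251, [250]), (254, [255]), (257, [268]), (260, [280])] [(135, [263.1, 231.9]), (135, [254.5, 251.8]), (145, [266.8, 232.7]), (145, [258.4, 252.7]), (155, [270.5, 233.5]), (155, [262.4, 253.7])]
  rear dock x,y -16.6 120.8
  rear dock x,y -2.0 122.8
  rear dock x,y 13.0 122.3
  rear dock x,y 27.6 121.8
  rear dock x,y 41.2 123.6
  rear dock x,y 44.3 157.5
  rear dock x,y 44.4 199.6
6 [(236, [267]), (239, [266]), (242, [265]), (245, [263]), (248, [262]), (251, [261]), (254, [260]), (257, [268]), (260, [280])] [(135, [263.1, 231.9]), (135, [254.5, 251.8]), (145, [266.8, 232.7]), (145, [258.4, 252.7]), (155, [270.5, 233.5]), (155, [262.4, 253.7])]
  rear dock x,y -25.1 147.6
  rear dock x,y -9.6 146.8
  rear dock x,y 4.7 148.4
  rear dock x,y 19.5 147.6
  rear dock x,y 33.9 146.8
  rear dock x,y 43.5 159.8
  rear dock x,y 44.4 199.6
```

View pics/c6.png

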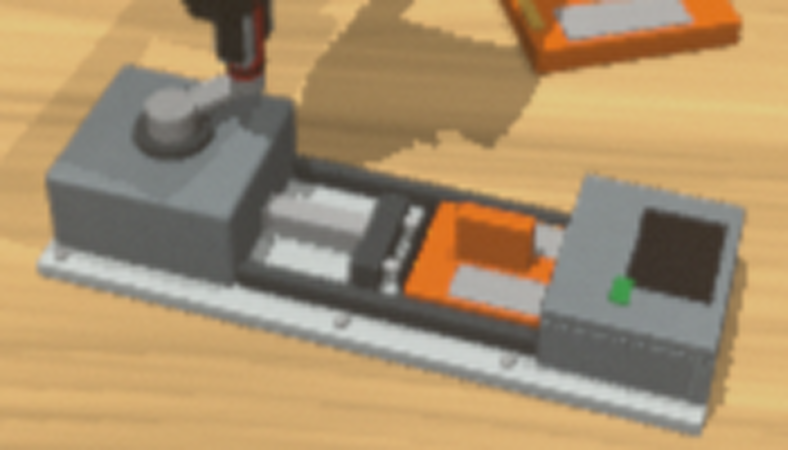

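The crop shows the carrier pushed squarely into the bay with its rear at dock y 147.4, so it has moved the full pad travel and has not seated yet. I keep cranking in small steps.

```bash
python3 -m jog '0.061 0.064 0 0 0 0 1;0.056 0.066 0 0 0 0 1'; python3 n.py 10 4
```

```text
time: 16.12
tool_pos: [540.3, -100.5, 279.9]
tcp_rot: [180.0, 0.2, 78.1]
ft_force: [-8.1, -12.2, 6.4]
finger_gap: 20.2
grip_force: 79.9
phi 125.8 r 49.9 Ft(resist) 12.4 Fr -7.8 t 16.12
0.045 0.075
0.031 0.081
0.016 0.086
0.001 0.087
```

```bash
python3 -m jog '0.044 0.075 0 0 0 0 1;0.03 0.082 0 0 0 0 1'; python3 n.py 10 4
```

```text
time: 16.38
tool_pos: [556.8, -96.6, 279.9]
tcp_rot: [-179.9, 0.2, 78.1]
ft_force: [-12.6, -11.1, 10.3]
finger_gap: 20.8
grip_force: 80.1
phi 106.2 r 49.7 Ft(resist) 13.4 Fr -10.1 t 16.38
0.017 0.086
0.002 0.087
-0.013 0.086
-0.028 0.082
```

```bash
cat > rear.py <<'E'
from bench import *
from h import *
O=np.array([560.,-147,0]);t=np.radians(78.2);ey=np.array([np.cos(t),np.sin(t),0]);ex=np.array([ey[1],-ey[0],0])
import pickle
def rear(v):
    h=cv2.cvtColor(v["img"],cv2.COLOR_RGB2HSV);I=v["img"].astype(float);s=I[...,0]-I[...,2];o=[]  # orange-ness, subpixel half crossing
    for r in range(238,252):
        row=s[r,245:290];k=np.flatnonzero(row>75)[0];x=245+k-1+(75-row[k-1])/(row[k]-row[k-1]);q=onz(v,(x,r),28)-O;o.append(q@ey)
    return np.median(o)
if __name__=="__main__":
    for f in (5,6): print(f,rear(pickle.load(open(f"scene{f}.pkl","rb"))).round(2))
    print("now",np.round([rear(snapshot("scene")) for _ in range(3)],2)); 
E
python3 rear.py; python3 n.py
```

```text
5 121.55
6 147.32
now [147.31 147.33 147.33]
phi 105.7 r 49.6 Ft(resist) 7.1 Fr -8.6 t 16.52
```

The carrier is seated: the rear has stayed at 147.3 mm while the crank turned another 39°, so the pad is at about 26–32 N. One more small step.

```bash
python3 -m jog '0.01 0.043 0 0 0 0 1'; python3 n.py; python3 -m jog '0.005 0.043 0 0 0 0 1'; python3 n.py; python3 rear.py; python3 n.py
```

```text
time: 16.65
tool_pos: [560.9, -96.5, 279.8]
tcp_rot: [-179.9, 0.2, 78.1]
ft_force: [-13.3, -9.8, 11.0]
finger_gap: 20.0
grip_force: 80.4
phi 101.5 r 49.6 Ft(resist) 13.2 Fr -9.9 t 16.65
time: 16.77
tool_pos: [565.1, -96.8, 279.8]
tcp_rot: [-179.9, 0.2, 78.1]
ft_force: [-14.8, -8.5, 12.5]
finger_gap: 20.0
grip_force: 80.4
phi 96.6 r 49.5 Ft(resist) 14.0 Fr -9.8 t 16.77
5 121.55
6 147.32
now [147.33 147.36 147.31]
phi 96.3 r 49.5 Ft(resist) 11.5 Fr -9.9 t 16.93
```

```bash
python3 -m jog '-0.01 -0.01 0 0 0 0 1;0 0 0 0 0 0 1'; python3 n.py; python3 -m jog '0 0 0 0 0 0 0.45;0 0 0 0 0 0 0.3;0 0 0 0 0 0 0;0 0 0 0 0 0 -0.4;0 0 0 0 0 0 -0.4'; python3 n.py; python3 -m jog '0 0 -0.2 0 0 0 -0.4;0 0 -0.4 0 0 0 -0.4;0 0 -0.4 0 0 0 -0.4;0 0 -0.2 0 0 0 -0.4;0 0 0 0 0 0 -0.4'; python3 rear.py
python3 - <<'E'
from bench import *
import cv2,pickle
w=snapshot("wrist");cv2.imwrite("pics/w7.png",w["img"][...,::-1]);pickle.dump(w,open("w7.pkl","wb"))
E
```

```text
time: 17.18
tool_pos: [564.7, -97.1, 279.9]
tcp_rot: [180.0, 0.1, 78.1]
ft_force: [-4.4, -5.2, 6.2]
finger_gap: 20.5
grip_force: 80.2
phi 97.0 r 49.2 Ft(resist) 4.0 Fr -5.5 t 17.18
time: 17.8
tool_pos: [564.9, -95.7, 278.6]
tcp_rot: [-180.0, -0.0, 78.2]
ft_force: [-0.3, 0.1, 0.3]
finger_gap: 59.6
grip_force: 0.0
phi 96.9 r 50.6 Ft(resist) 0.3 Fr 0.1 t 17.8
time: 18.42
tool_pos: [565.4, -95.9, 401.0]
tcp_rot: [179.8, 0.0, 78.2]
ft_force: [-0.0, -0.4, -1.3]
finger_gap: 59.6
grip_force: 0.0
5 121.55
6 147.32
now [147.34 147.32 147.33]
```

View pics/w7.png

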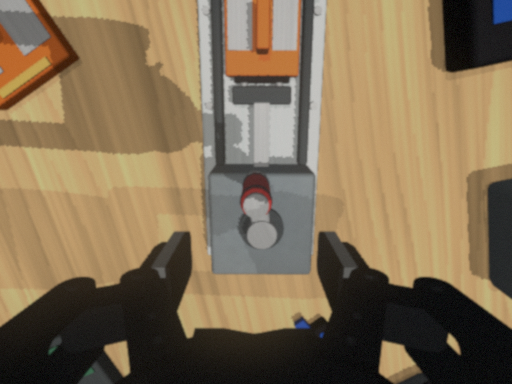

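The wrist view shows the sleeve released at (257,203), the pusher against the carrier's rear edge at row 76, and the carrier unmoved at 147.3 mm. I hand in.

```bash
python3 -c "
from bench import *
print(hand_in())"
```

```text
the job is handed in; nothing more can be done
None
```

I handed the job in, and no verdict came back: the orange carrier is flat in the channel and seated on the hidden connector, clamped at an estimated 33–40 N (from crank angle and sleeve force), with the sleeve released and nothing else on the bench touched.

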